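# Dial the gel voltage on thumbwheels and start the run

## Task

Roll the power supply's three thumbwheels so that they read 2-4-5 from left to right, each numeral centred between its red marks, and only then press the green start button fully down for a moment and let it go. Stroke the wheels gently with a light, steady pressure, for their seats break under hard pressing, and leave everything else on the bench and on the console where it is.

Things in the scene. Friction and masses are not known exactly. Their poses are not given: they have to be found in the camera images.
- console: Cream power supply fixed to the bench, 200 (x) x 290 (y) x 80 mm high, flat grey deck. Origin under its centre; x points away from the operator at the robot's side, y to his left, z up. A row on the deck: wheels a, b, c at y = 70, 20, -30 mm, green button at y = -100 mm, all at x = -20 mm. Pressing on it or its wheels must stay under 25 N; 5 to 12 N turns a wheel.
- wheeltop_a (a point): Nominal highest point of the left thumbwheel, at (-20, 70, 94) mm on the console and fixed to it. The real wheel's top lies up to 5 mm lower or higher (rigid worn seat, differs per wheel): find it by touch. The wheel: black disc 60 mm in diameter, 18 mm wide, axle along console y, smooth rim, 9 to 19 mm of it above the deck.
- wheel_a (a joint): Angle of the left thumbwheel, rad = digit x 0.6283 (2: 1.257, 4: 2.513, 5: 3.142). Stroking its top towards the operator (console -x) raises it, away lowers it; 30 mm of rim per rad, 18.8 mm per digit. White numerals 0-9 on its rim 36 degrees apart, upright seen from the robot; the one on top between two red deck marks is set.
- wheeltop_b (a point): Nominal highest point of the middle thumbwheel, at (-20, 20, 94) mm on the console and fixed to it. The real wheel's top lies up to 5 mm lower or higher (rigid worn seat, differs per wheel): find it by touch. The wheel: black disc 60 mm in diameter, 18 mm wide, axle along console y, smooth rim, 9 to 19 mm of it above the deck.
- wheel_b (a joint): Angle of the middle thumbwheel, rad = digit x 0.6283 (2: 1.257, 4: 2.513, 5: 3.142). Stroking its top towards the operator (console -x) raises it, away lowers it; 30 mm of rim per rad, 18.8 mm per digit. Turned by pressing a closed fingertip on its top and stroking along console x; friction (0.07 N m, 2.3 N at the rim) holds it where left.
- wheeltop_c (a point): Nominal highest point of the right thumbwheel, at (-20, -30, 94) mm on the console and fixed to it. The real wheel's top lies up to 5 mm lower or higher (rigid worn seat, differs per wheel): find it by touch. The wheel: black disc 60 mm in diameter, 18 mm wide, axle along console y, smooth rim, 9 to 19 mm of it above the deck.
- wheel_c (a joint): Angle of the right thumbwheel, rad = digit x 0.6283 (2: 1.257, 4: 2.513, 5: 3.142). Stroking its top towards the operator (console -x) raises it, away lowers it; 30 mm of rim per rad, 18.8 mm per digit. All wheels are alike: no clicks, and a stop between 9 and 0 prevents rolling over (range -0.3 to 5.95).
- start_top (a point): Centre of the top face of the round green start button, 32 mm in diameter, at the right end of the row, top face up; z up.
- start (a joint): Travel of the start button, m: 0 up, 0.006 fully down (5 N); it springs back.
- comb: Red gel comb, 28 x 100 x 8 mm, lying on the console deck behind the wheels; origin under its back bar. Bystander.
- gel_tank: Clear open plastic tank 140 x 180 x 70 mm, left on the bench; origin under its centre. Bystander.
- buffer: White bottle with blue cap, 64 mm across, 150 mm tall, right on the bench; origin under its centre. Bystander.
- clamp: Grey clamp block 50 x 100 x 55 mm with two knobs, right on the bench; origin under its centre. Bystander.
- tip_box: Blue tip box with clear lid, 82 x 122 x 65 mm, left on the bench; origin under its centre. Bystander.
- wedge: Small red plastic wedge 30 x 50 x 38 mm, right on the bench; origin under its centre. Bystander.
- spatula: Lab spatula lying on the bench, left near the robot. Bystander.

How it is judged (in metres and radians):
On the way, in this order (a step that is already met when the one before it is completed fails the run):
1. the three wheels read 2-4-5 (value of joint wheel_a between 1.0866 and 1.4266 rad and value of joint wheel_b between 2.3433 and 2.6833 rad and value of joint wheel_c between 2.9716 and 3.3116 rad), for 0.2 s.
2. the start button is pressed fully down with the wheels at 2-4-5 (all of step 1 and value of joint start above 0.0045 m), for 0.05 s.
At the end, for the whole second after the job is handed in: The wheels stand at 2, 4 and 5, each within 0.17 rad (about a quarter of a digit) of its centre, and the start button, pressed after the wheels were set (past 4.5 mm of its 6 mm), is up again (all of step 1 and value of joint start below 0.0015 m); the robot touches nothing.
It fails at once if something presses on the console or its wheels with more than 25 N (contact force between anything else and console above 25 N).
It fails at once if the start button is pressed while the wheels do not read 2-4-5 (value of joint start above 0.003 m and not (value of joint wheel_a between 1.0866 and 1.4266 rad and value of joint wheel_b between 2.3433 and 2.6833 rad and value of joint wheel_c between 2.9716 and 3.3116 rad)).
It fails at once if a bystander is shifted by more than 15 mm (distance of any of comb, gel_tank, buffer, clamp, tip_box, wedge, spatula from where it was at the start of the episode above 0.015 m).
It also fails if it takes over 72 s, if anything falls off the work surface, if the arm or the gripper's body presses on something with over 40 N, if the wrist force passes 120 N, or if a joint passes its speed limit or range.

## Robot

A 6-joint arm with a two-finger parallel gripper is mounted at the origin on the work surface. World frame = base frame: x ahead of the robot, y to its left, z up, the work surface at z = 0. Lengths are in mm, angles in rad, forces in N, time in s.
With the tool pointing down it reaches from about 250 to 775 mm from the base axis. Payload 8.9 kg.
Tool frame: the origin (TCP) lies at the very end of the fingers, on their centre line; the grasp point (between the pads) lies 19 mm behind it; z points along the fingers, y is the line along which they close (so a half turn about z gives the same grasp; the last joint's range is limited). The gripper opens to 85 mm and grips with 20 to 120 N. Pads are 22 mm wide; open, the fingers measure 114 mm over their backs; the gripper's body (76 mm by 85 mm) begins 54 mm behind the grasp point. The pads swing forward as they close: fully open they stand 13 mm farther back than shut.
Start: joints at [-1.317, 0.291, -0.153, 1.127, 0, 1.431], TCP at [200.959, -485.015, 231.305] pointing down, gripper open.
Joint ranges: [-2.52, 2.52], [-0.91, 1.74], [-1.3, 1.37], [-1.96, 2.02], [-1.52, 1.47], [-3.14, 3.14]. Speed limits (rad/s): [2.22, 2.22, 2.79, 3.14, 3.14, 3.14].

## Interface

Orientations are given as a unit quaternion [w, x, y, z].
In Python, from bench import r, effector, readout, imaging, job gives the robot as it stands. The module is installed in compiled form; this text tells all that it offers. Calls block until the motion is done:
- r.move_to(position, orientation): joint-space move of the TCP to a pose.
- r.movel(position, speed=150, rotation=None, stop_force=None): straight line of the TCP; rotation=None keeps the orientation; speed is the mean speed in mm/s. With stop_force (N) it stops when the force on the tool has changed by that much, and returns True; else False.
- r.goto_joints(angles): joint-space move.
- effector.ungrasp() and effector.gripper_close(force=None): open the fingers fully, or close them until they stop; force is the grip in N (None keeps the last).
- r.pause(seconds).
- r.solve_ik(position, orientation): joint angles nearest the present ones, or None.
- readout.get_obs(): the state.
- imaging.capture(name): name is "scene" or "top" or "wrist"; returns (picture, depth): 420x560x3 uint8, blue, green, red; 420x560 float32, mm along the optical axis (not along the pixel's ray), 0 where there is no reading.
- imaging.calibration(name): a dict with "fx", "fy", "cx", "cy" (pixels), "view" (4x4, takes a point from world to camera coordinates); the wrist camera has in their place "mount" (4x4, takes a point from camera to tool coordinates, whose origin is the TCP and whose axes are the flange's). Camera axes: x right, y down, z forward; pixel columns grow to the right and rows downward; lengths in mm; the calibration is good to about 2 mm. A picture is of the moment at which its call begins: read the wrist's pose just before it. calibration takes no time and is no camera call.
A pose or a line that the arm cannot do raises r.PlanningError and nothing moves.
- job.hand_in(): hands the job in; it is judged then, once.
Trained networks look in the newest picture that a camera, given by its name, has taken for a name from the list of things; names that differ only in an ending like _2 or _b are one class to them, and where a whole thing is asked for, a point or a joint stands for the part that bears it (a point fixed in the world has none). Each returns a list of dicts, best first, with "conf" (0 to 1); they miss things now and then, are a little off and sometimes report something else, mostly with a low value. They report only what shows in the picture. A call takes as long as a camera call.
- imaging.recognise(label, camera): "point" ([x, y, z] in mm, in world coordinates, good to about 4 mm: the middle of the surface that is visible of it).
- imaging.cut_out(label, camera): "region" (420x560 bool, what is visible of it).
- imaging.mark_of(label, camera): "point" ([x, y, z] in mm, in world coordinates, good to about 4 mm: a listed point, or the origin of a listed thing).
The state is a dict: "t": time; "joints": joint angles; "dq": joint speeds; "joint_torque": joint torques, N m; "eef_pos": TCP position; "ee_rot": TCP orientation; "force": force on the tool from outside, world axes, zero at the start; "wrist_torque": the same for the moment, N m; "opening": finger opening in mm; "grip_force": force on a finger pad.
Only numpy, scipy, OpenCV 4.12 (cv2) and the standard library are available. Lean on these libraries where they do the work, as an engineer would, in place of code of your own. Each camera call takes 0.05 s, during which the arm holds its last target. There are 200 camera calls.

## Working session

There is one attempt and no reset: what is moved stays moved. The work goes in short steps, each a Python script; the robot and the scene stay as the last script left them, time stands still between calls to the robot, and variables do not carry over. Pictures are saved under pics/ and viewed, at most 10 in all, crops included, and the job is handed in when it is done.

```bash
mkdir -p pics; python3 - <<'E'
from bench import r, effector, readout, imaging, job
import cv2,numpy as np
o=readout.get_obs(); print({k:np.round(v,3).tolist() for k,v in o.items()})
for c in ("top","scene"):
    p,d=imaging.capture(c); cv2.imwrite(f"pics/{c}.png",p); np.save(f"pics/{c}_d.npy",d)
    print(c,{k:np.round(v,3).tolist() for k,v in imaging.calibration(c).items()})
    for l in ("console","start_top","wheeltop_a","comb"):
        print(l,[(np.round(x["point"],1).tolist(),round(x["conf"],2)) for x in imaging.mark_of(l,c)])
print(imaging.calibration("wrist"))
E
```

```text
{'t': 0.0, 'joints': [-1.317, 0.291, -0.154, 1.127, 0.0, 1.431], 'dq': [0.0, 0.0, -0.0, -0.0, -0.0, 0.0], 'joint_torque': [0.001, -53.714, 33.137, 0.016, -0.0, -0.0], 'eef_pos': [200.849, -484.592, 230.75], 'ee_rot': [-0.001, 0.981, 0.195, -0.0], 'force': [-0.073, 0.571, -0.53], 'wrist_torque': [0.026, 0.0, 0.0], 'grip_force': 0.0, 'opening': 85.038}
top {'fx': 440.739, 'fy': 440.739, 'cx': 279.096, 'cy': 201.624, 'view': [[0.024, -1.0, 0.0, -16.183], [-0.993, -0.024, -0.118, 534.877], [0.118, 0.002, -0.993, 1145.504], [0.0, 0.0, 0.0, 1.0]]}
console [([540.4, -26.1, 1.0], 0.76)]
start_top [([514.2, -121.4, 104.3], 0.65)]
wheeltop_a [([516.1, -56.7, 93.8], 0.82), ([519.3, -11.3, 95.6], 0.75), ([523.5, 42.9, 91.2], 0.64)]
comb [([606.6, -3.9, 81.2], 0.61), ([549.9, -391.4, -0.2], 0.55)]
scene {'fx': 411.71, 'fy': 411.71, 'cx': 279.05, 'cy': 209.512, 'view': [[-0.447, 0.894, 0.018, 230.522], [0.46, 0.247, -0.853, -156.595], [-0.767, -0.373, -0.522, 1597.973], [0.0, 0.0, 0.0, 1.0]]}
console [([539.2, -25.9, 0.9], 0.61)]
start_top [([518.1, -127.6, 97.6], 0.51)]
wheeltop_a [([516.9, -54.5, 94.8], 0.93), ([522.1, 41.1, 93.0], 0.81), ([519.8, -10.6, 96.9], 0.59), ([533.6, 421.7, 0.0], 0.5)]
comb [([608.0, -6.2, 80.9], 0.47)]
{'fx': 324.0177084179576, 'fy': 324.0177084179576, 'cx': 279.0447050347445, 'cy': 207.14472914334573, 'mount': array([[-1.19128984e-03, -9.44799397e-01, -3.27647190e-01,
         8.49795621e+01],
       [ 9.99999275e-01, -1.18217045e-03, -2.26997362e-04,
        -2.63122133e-01],
       [-1.72867856e-04, -3.27647223e-01,  9.44800120e-01,
        -1.40963618e+02],
       [ 0.00000000e+00,  0.00000000e+00,  0.00000000e+00,
         1.00000000e+00]])}
```

View pics/top.png

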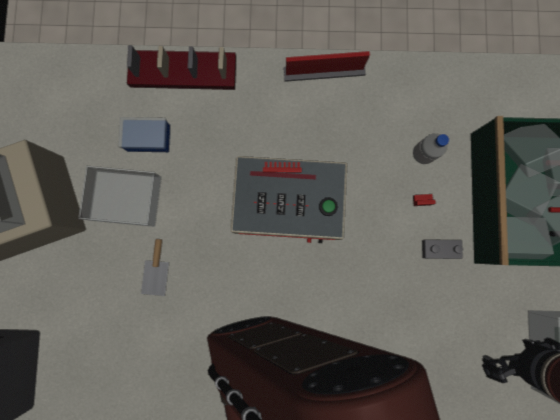

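View pics/scene.png

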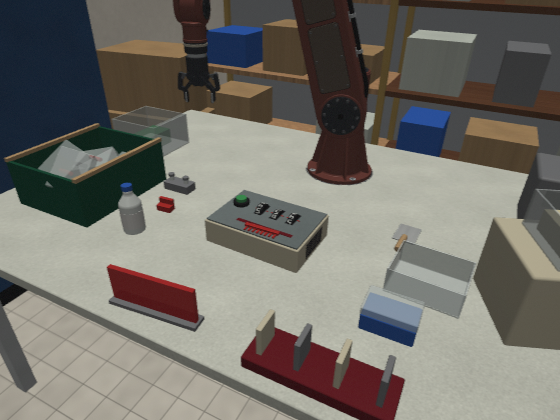

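```bash
cat > h.py <<'E'
from bench import r, effector, readout, imaging, job
import cv2, numpy as np, json
from scipy.spatial.transform import Rotation as R
def quat(yaw):  # tool x along console x, pointing down
    q=(R.from_euler('z',yaw)*R.from_quat([1,0,0,0])).as_quat(); return [q[3],q[0],q[1],q[2]]
def wrist(name):
    o=readout.get_obs(); p,d=imaging.capture("wrist"); c=imaging.calibration("wrist")
    w,x,y,z=o["ee_rot"]; T=np.eye(4); T[:3,:3]=R.from_quat([x,y,z,w]).as_matrix(); T[:3,3]=o["eef_pos"]
    V=T@c["mount"]; cv2.imwrite(f"pics/{name}.png",p); np.savez(f"pics/{name}.npz",p=p,d=d,V=V)
    return p,d,c,V
def cloud(d,c,V):
    v,u=np.indices(d.shape); P=np.stack([(u-c["cx"])/c["fx"]*d,(v-c["cy"])/c["fy"]*d,d],-1)
    return P@V[:3,:3].T+V[:3,3]
E
python3 - <<'E'
from h import *
c=imaging.calibration("top"); d=np.load("pics/top_d.npy")
W=cloud(d,c,np.linalg.inv(c["view"]))
m=(abs(W[...,2]-80)<8)&(d>0)&(abs(W[...,1])<220)&(W[...,0]>420)&(W[...,0]<680)
n,l,s,_=cv2.connectedComponentsWithStats(m.astype(np.uint8)); k=1+s[1:,4].argmax()
Q=W[l==k][:,:2].astype(np.float32); rect=cv2.minAreaRect(Q); print(rect, np.median(W[l==k][:,2]))
effector.gripper_close(20)
yaw=-0.06
r.move_to([460,-10,220],quat(yaw)); r.movel([460,-10,150])
p,d,c,V=wrist("w0"); o=readout.get_obs(); print(o["t"],o["eef_pos"],o["opening"],o["force"])
for l in ("start_top","wheeltop_a"):
    print(l,[(np.round(x["point"],1).tolist(),round(x["conf"],2)) for x in imaging.mark_of(l,"wrist")])
E
```

```text
((543.5697021484375, -29.401947021484375), (289.7423095703125, 199.97164916992188), 87.74153900146484) 79.85715796182501
3.8833 [460.68833227 -10.34423068 150.88139367] -0.28698443937290136 [-0.51269698  0.04621168  0.23980024]
start_top [([512.7, -130.2, 103.6], 0.88), ([539.9, -30.1, -1.0], 0.46)]
wheeltop_a [([520.1, 41.6, 90.5], 0.89), ([522.2, -8.7, 96.1], 0.89), ([516.9, -56.1, 97.4], 0.77)]
```

View pics/w0.png

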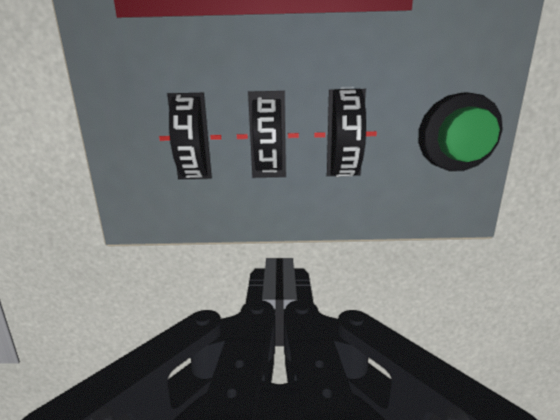

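```bash
cat >> h.py <<'E'
C=np.array([543.6,-29.4]); YAW=-0.0394
YW=dict(a=70,b=20,c=-30)
def con2w(x,y,z): 
    return np.array([C[0]+x*np.cos(YAW)-y*np.sin(YAW), C[1]+x*np.sin(YAW)+y*np.cos(YAW), z])
def w2con(P):
    q=np.asarray(P)-np.array([C[0],C[1],0]); return q@np.array([[np.cos(YAW),-np.sin(YAW),0],[np.sin(YAW),np.cos(YAW),0],[0,0,1]])
def unwrap(p,c,V,y,top,off):  # strip, 4 px/mm, row centre = top of wheel; rows go from +x(top) to -x
    s=np.arange(25,-25,-.25); t=np.arange(9,-9,-.25); phi=s/30
    P=np.stack([np.repeat((-20+30*np.sin(phi))[:,None],len(t),1),np.repeat(y+t[None],len(s),0),np.repeat((top-30+30*np.cos(phi))[:,None],len(t),1)],-1)
    Rm=R.from_euler('z',YAW).as_matrix(); Wd=P@Rm.T+np.array([C[0],C[1],0])+off
    iV=np.linalg.inv(V); q=Wd@iV[:3,:3].T+iV[:3,3]
    u=q[...,0]/q[...,2]*c["fx"]+c["cx"]; v=q[...,1]/q[...,2]*c["fy"]+c["cy"]
    return cv2.remap(p,u.astype(np.float32),v.astype(np.float32),cv2.INTER_CUBIC)
def redmarks(p,W):
    b,g,rr=[p[...,i].astype(int) for i in range(3)]
    m=((rr>130)&(g<80)&(b<80)).astype(np.uint8); n,l,s,_=cv2.connectedComponentsWithStats(m)
    return [w2con(W[l==k]).mean(0) for k in range(1,n) if 10<s[k,4]<400]
E
python3 - <<'E'
from h import *
z=np.load("pics/w0.npz"); p,d,V=z["p"],z["d"],z["V"]; c=imaging.calibration("wrist"); W=cloud(d,c,V); K=w2con(W)
M=np.array(redmarks(p,W)); print("marks",np.round(M,1).tolist())
off=np.append((M[:,:2]).mean(0)-[-20,20],0); print("off",off)
dk=np.median(K[(abs(K[...,2]-80)<6)&(abs(K[...,0]-20)<10)&(abs(K[...,1]-20)<60)][:,2]); print("deck",dk)
rows=[]
for w,y in YW.items():
    q=K[(abs(K[...,1]-off[1]-y)<7)&(abs(K[...,0]-off[0]+20)<25)&(K[...,2]>84)]
    # fit top with known radius 30: circle x0, zc
    from scipy.optimize import least_squares
    s=least_squares(lambda t: np.hypot(q[:,0]-t[0],q[:,2]-t[1])-30,[-20,64],loss="soft_l1"); print(w,"x0",s.x[0],"top over deck",s.x[1]+30-dk, "max",np.percentile(q[:,2],98)-dk)
    rows.append(unwrap(p,c,V,y,s.x[1]+30,np.array([off[0],off[1],0])))
g=K[(p[...,1]>90)&(p[...,2]<60)&(p[...,0]<90)&(K[...,1]<-60)&(K[...,2]>85)]; print("btn",g.mean(0)-off,np.median(g[:,2]))
im=cv2.resize(np.hstack([np.pad(x,((0,0),(4,4),(0,0)),constant_values=128) for x in rows]),None,fx=2.5,fy=2.5); im[250,::4]=(0,0,255); cv2.imwrite("pics/s0.png",im)
E
```

```text
marks [[-23.7, -43.6, 81.0], [-23.6, 6.0, 79.4], [-23.9, -11.2, 79.2], [-23.6, 55.8, 79.3], [-23.7, 39.0, 79.4], [-23.7, 89.0, 79.4]]
off [-3.70034744  2.50923797  0.        ]
deck 78.43476375431874
a x0 -24.01494606867423 top over deck 15.093661702466534 max 15.859623513966653
b x0 -23.86152592282249 top over deck 11.54173837108506 max 12.574564788939739
c x0 -24.042834376379755 top over deck 18.81960971696688 max 19.624480639559522
btn [ -20.01790772 -102.74966345  100.21931904] 100.24224285571773
```

View pics/s0.png

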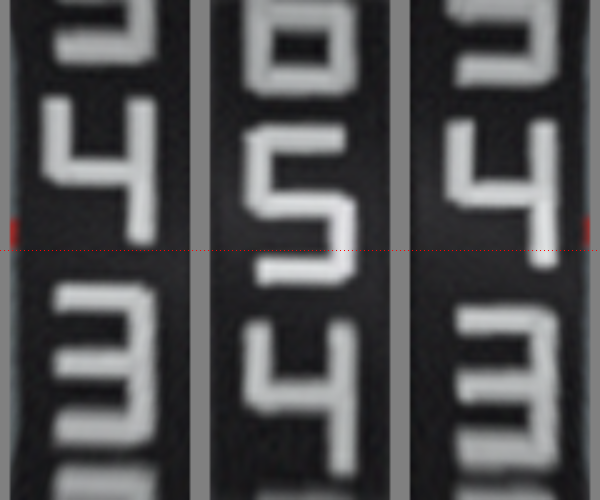

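```bash
cat >> h.py <<'E'
C=np.array([540.3,-27.0]); Q=quat(YAW)
def stroke(w,x0,x1,top,F=8.,lift=True):
    """touch wheel w at console x0 (rel. to axle), then stroke to x1 keeping F; returns"""
    y=YW[w]; r.move_to(con2w(-20+x0,y,top+12),Q); r.pause(.2); f0=readout.get_obs()["force"][2]
    hit=r.movel(con2w(-20+x0,y,top-6),speed=12,stop_force=4)
    o=readout.get_obs(); z=o["eef_pos"][2]; print(w,"hit",hit,"z",round(z,2),"f",np.round(o["force"],1),"f0",round(f0,1))
    if not hit: return
    def f(): return readout.get_obs()["force"][2]-f0
    for i in range(10):   # settle on the force
        e=F-f()
        if abs(e)<1.5: break
        z-=np.clip(e*.06,-.3,.3); r.movel(con2w(-20+x0,y,z),speed=10)
    print(" set z",round(z,2),"f",round(f(),1),i)
    n=max(1,int(np.ceil(abs(x1-x0)/4))); L=[]
    for x in np.linspace(x0,x1,n+1)[1:]:
        if r.movel(con2w(-20+x,y,z),speed=15,stop_force=9): print(" STOP",x); break
        o=readout.get_obs(); fz=o["force"][2]-f0; L.append((round(w2con(o["eef_pos"])[0]+20,1),round(fz,1),round(o["force"][0],1)))
        z-=np.clip((F-fz)*.05,-.25,.25)
    print(L); 
    o=readout.get_obs(); q=w2con(o["eef_pos"]); r.movel(con2w(q[0],y,q[2]+15),speed=60)
    print(" t",readout.get_obs()["t"])
E
python3 - <<'E'
from h import *
stroke("b",-7,7.5,92)
E
```

```text
b hit True z 91.47 f [-0.5  0.1  6.7] f0 -0.3
 set z 91.47 f 7.0 0
[(np.float64(-3.3), np.float64(4.7), np.float64(-0.6)), (np.float64(0.6), np.float64(6.1), np.float64(-1.2)), (np.float64(4.3), np.float64(6.3), np.float64(-1.3)), (np.float64(7.9), np.float64(7.0), np.float64(-1.4))]
 t 7.5833
```

```bash
cat >> h.py <<'E'
def look(name):
    r.move_to(con2w(-82,20,150),Q); p,d,c,V=wrist(name); K=w2con(cloud(d,c,V))
    M=np.array(redmarks(p,cloud(d,c,V))); print("marks",len(M),np.round(M[:,:2].mean(0),1)); off=np.append(M[:,:2].mean(0)-[-20,20],0)
    rows=[unwrap(p,c,V,y,t,off) for y,t in zip(YW.values(),(93.5,90,97.2))]
    im=cv2.resize(np.hstack([np.pad(x,((0,0),(4,4),(0,0)),constant_values=128) for x in rows]),None,fx=2.5,fy=2.5); im[250,::4]=(0,0,255); cv2.imwrite(f"pics/{name}_s.png",im)
E
python3 - <<'E'
from h import *
stroke("c",6,-6.2,99)
stroke("a",-7.4,7.5,95)
look("w1")
E
```

```text
c hit True z 98.84 f [-0.1  0.5  6.4] f0 0.6
 set z 98.28 f 8.2 4
[(np.float64(3.9), np.float64(5.5), np.float64(1.8)), (np.float64(1.1), np.float64(6.1), np.float64(0.6)), (np.float64(-1.9), np.float64(7.9), np.float64(0.8)), (np.float64(-5.0), np.float64(6.6), np.float64(1.6))]
 t 11.9083
a hit True z 95.08 f [-0.3  0.9  6.5] f0 -0.4
 set z 95.08 f 6.9 0
[(np.float64(-3.6), np.float64(4.4), np.float64(-1.2)), (np.float64(0.3), np.float64(7.6), np.float64(-2.3)), (np.float64(4.0), np.float64(5.6), np.float64(-1.9)), (np.float64(7.9), np.float64(6.8), np.float64(-1.0))]
 t 15.6167
marks 6 [-20.3  20.4]
```

View pics/w1_s.png

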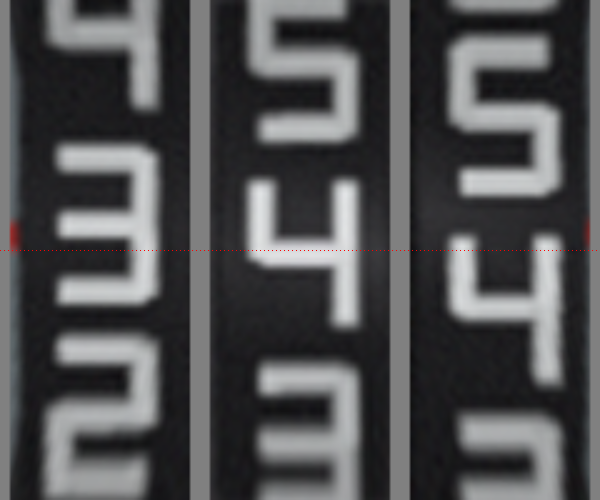

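```bash
python3 - <<'E'
from h import *
stroke("c",7,-7.1,99)
stroke("a",-8.5,8.3,95)
look("w2")
E
```

```text
c hit True z 98.81 f [-1.2  0.1  5.7] f0 -0.6
 set z 98.53 f 6.7 2
[(np.float64(3.9), np.float64(6.1), np.float64(2.1)), (np.float64(0.4), np.float64(7.3), np.float64(0.6)), (np.float64(-3.1), np.float64(6.7), np.float64(1.9)), (np.float64(-6.6), np.float64(7.5), np.float64(2.0))]
 t 20.225
a hit True z 95.05 f [-0.6  0.4  7.2] f0 0.7
 set z 94.69 f 7.0 2
[(np.float64(-4.8), np.float64(7.0), np.float64(-1.6)), (np.float64(-1.4), np.float64(7.5), np.float64(-1.4)), (np.float64(1.9), np.float64(7.6), np.float64(-2.0)), (np.float64(5.2), np.float64(7.1), np.float64(-1.0)), (np.float64(8.6), np.float64(6.9), np.float64(-0.1))]
 t 24.675
marks 6 [-20.3  20.1]
```

View pics/w2_s.png

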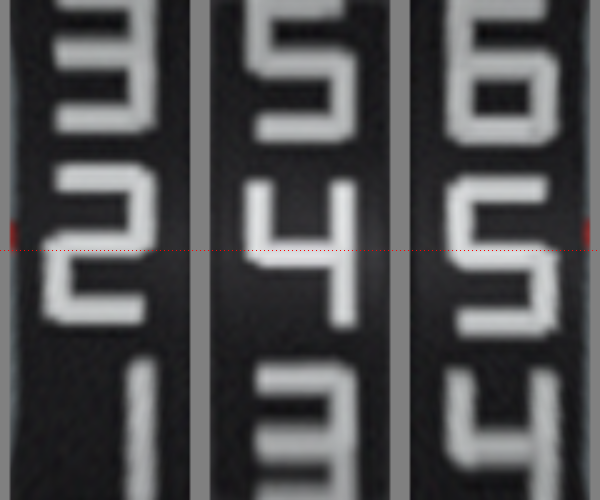

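View pics/w2.png

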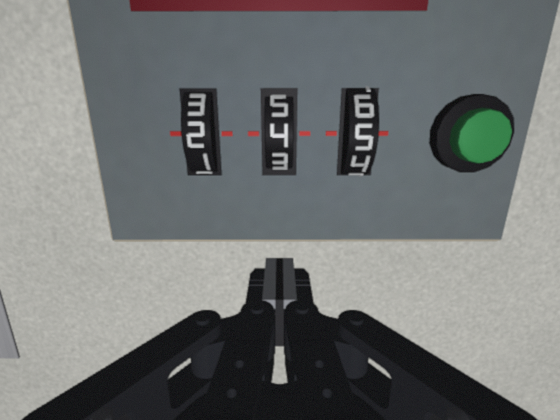

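```bash
python3 - <<'E'
from h import *
r.move_to(con2w(-20,-100,120),Q); r.pause(.2); f0=readout.get_obs()["force"][2]
t=r.movel(con2w(-20,-100,108),speed=40,stop_force=2); print(t)
h=r.movel(con2w(-20,-100,88),speed=10,stop_force=9); o=readout.get_obs(); print("hit",h,o["eef_pos"],o["force"][2]-f0)
r.pause(.3); o=readout.get_obs(); print(o["eef_pos"],o["force"][2]-f0)
h2=r.movel(con2w(-20,-100,o["eef_pos"][2]+6),speed=20); o=readout.get_obs(); print(o["eef_pos"],o["force"][2]-f0)
r.movel(con2w(-20,-100,130),speed=60); look("w3")
print(readout.get_obs()["t"])
z=np.load("pics/w3.npz"); p,K=z["p"],w2con(cloud(z["d"],imaging.calibration("wrist"),z["V"]))
g=K[(p[...,1]>90)&(p[...,2]<60)&(p[...,0]<90)&(K[...,1]<-60)&(K[...,2]>85)]; print("btn",g.mean(0),np.median(g[:,2]))
E
```

```text
False
hit True [ 516.4429262  -126.15757672   96.05058882] 8.371130513721557
[ 516.42109183 -126.15661276   96.03227954] 8.459555081072725
[ 516.42105716 -126.16682924  101.95410337] 3.519475405127599
marks 6 [-20.2  20. ]
29.725
btn [ -20.1935675  -101.51707225  100.27528387] 100.29076294471798
```

View pics/w3_s.png

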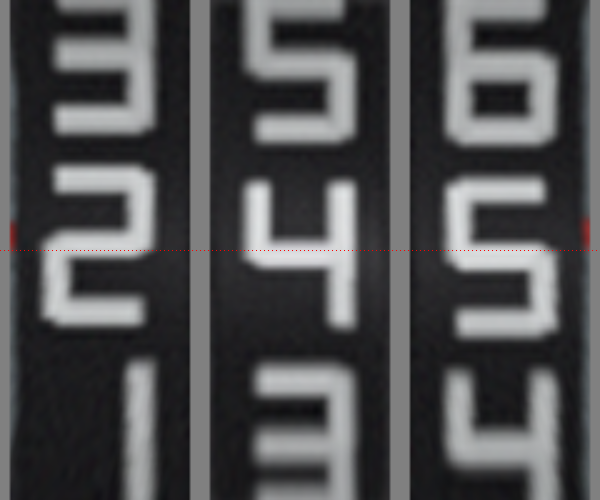

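```bash
python3 -c "
from h import *
print(job.hand_in())"
```

```text
the job is handed in; nothing more can be done
None
```

The wheels read 2-4-5, each within about 1 mm of centre by the last wrist picture. The start button was then pressed to its stop and came back up, and the job is handed in at about 30 s on the robot's clock; no verdict was returned.

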